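# Blow the swarf off freshly turned spools

## Robot

A 6-joint arm with a two-finger parallel gripper is mounted at the origin on the work surface. World frame = base frame: x ahead of the robot, y to its left, z up, the work surface at z = 0. Lengths are in mm, angles in rad, forces in N, time in s.
With the tool pointing down it reaches from about 300 to 750 mm from the base axis. Payload 8.5 kg.
Tool frame: the origin (TCP) lies at the very end of the fingers, on their centre line; the grasp point (between the pads) lies 19 mm behind it (env.pinch_z is the distance from the TCP to the grasp point, in mm); x points along the fingers, y is the direction in which the jaws open and shut, and the axes are right-handed (so a half turn about x gives the same grasp; the last joint's range is limited). The gripper opens to 85 mm and grips with 20 to 120 N. Pads are 22 mm wide; open, the fingers measure 114 mm over their backs; the gripper's body (76 mm by 85 mm) begins 54 mm behind the grasp point. The pads swing forward as they close: fully open they stand 13 mm farther back than shut.
Start: joints at [0.949, 0.381, 1.297, -0, 1.464, -0.215], TCP at [217.61, 505.1, 231.322] pointing down, gripper open.
Joint ranges: [-3.11, 3.11], [-0.89, 2.33], [0.22, 2.48], [-1.42, 4.56], [0.17, 2.85], [-2.88, 2.88]. Speed limits (rad/s): [2.39, 2.39, 3.14, 3.14, 3.14, 3.14].

## Interface

Orientations are given as a unit quaternion [x, y, z, w].
In Python, from workcell import env, imaging, outline_of, spot_point gives the robot as it stands.
- The arm moves only by the shell command python3 -m crank 'ROWS'. ROWS is JSON, one flat list of numbers, 5 for each row, row after row: the opening, from 0 (shut) to 1 (fully open), then the shift along the tool's x, y, z in mm, then the turn about the tool's x in rad. In form: [gripper, dx, dy, dz, turn, gripper, dx, dy, dz, turn, ...]. A call has 1 to 8 rows; each row is the pose to reach, as a shift and turn from the pose commanded when the call began, along the tool's axes at that moment; what a row does not reach only later rows make up. A row lasts 1/8 s, in which the tool goes at most 62.5 mm and 10.7 degrees, less where a joint would pass 70% of its speed; a pose out of reach is approached as far as the arm can. A call with a gripper value outside its range is refused whole. The fingers move at their own pace and stop on an object; the grip force is fixed at half the most. Time passes only in rows, so rows that repeat a pose let the fingers close. It gives the time, the measured TCP pose, the force and the opening at its end, in the units of the state.
- env.state(): the state, without advancing time (a new reading comes with each control period).
- imaging.grab_frame(name): name is "side" or "top" or "wrist"; returns (picture, depth): 420x560x3 uint8, red, green, blue; 420x560 float32, mm along the optical axis (not along the pixel's ray), 0 where there is no reading.
- imaging.calibration(name): a dict with "fx", "fy", "cx", "cy" (pixels), "k1" (the pictures are not rectified: a ray, as slopes to the right and down, at radius r is drawn at 1 + k1 r^2 times it, then the intrinsics apply), "extrinsics" (4x4, takes a point from world to camera coordinates). Camera axes: x right, y down, z forward; pixel columns grow to the right and rows downward; lengths in mm; the calibration is good to about 2 mm. A picture is of the moment at which its call begins: read the wrist's pose just before it. calibration takes no time and is no camera call; for the wrist camera it gives the pose at the moment of the call.
- env.close_job(): hands the job in, once; it reports no verdict.
Trained networks look in the newest picture that a camera, given by its name, has taken for a name from the list of things; names that differ only in an ending like _2 or _b are one class to them, and where a whole thing is asked for, a point or a joint stands for the part that bears it (a point fixed in the world has none). Each returns a list of dicts, best first, with "conf" (0 to 1); they miss things now and then, are a little off and sometimes report something else, mostly with a low value. They report only what shows in the picture. A call takes as long as a camera call.
- outline_of(camera, query): "mask" (420x560 bool, what is visible of it).
- spot_point(camera, query): "position" ([x, y, z] in mm, in the coordinates of the camera as it stood for that picture, good to about 4 mm: a listed point, or the origin of a listed thing).
The state is a dict: "time": time; "q": joint angles; "qvel": joint speeds; "tau": joint torques, N m; "tool_pos": TCP position; "tool_rot": TCP orientation; "contact_force": force on the tool from outside, world axes, zero at the start; "moment": the same for the moment, N m; "opening": opening from 0.0 (shut) to 1.0 (fully open).
Only numpy, scipy, OpenCV 4.12 (cv2) and the standard library are available. Lean on these libraries where they do the work, as an engineer would, in place of code of your own. Each camera call takes 0.05 s, during which the arm holds its last target.

## Task

The freshly turned aluminium spools standing on the bench need the swarf blown off. Put each one fully home on a pin of its own on the bar in the vise; with all of them there, squeeze the air gun's lever right in, hold it at least a second and let it spring back; then take the clean spools off and stand them all upright in the plywood tray. Leave the multimeter and the white bottle where they are.

Things in the scene. Friction and masses are not known exactly. Their poses are not given: they have to be found in the camera images.
- spool1: freshly turned aluminium spool standing on one flange: two round flanges 58 mm in diameter and 9 mm thick, 62 mm tall overall, hub between them 32 mm in diameter, a 16 mm bore right through; about 160 g. Same both ways up. Origin: its middle, 31 mm above its underside, z along its axis. Absent in some runs
- spool2: freshly turned aluminium spool standing on one flange: two round flanges 58 mm in diameter and 9 mm thick, 62 mm tall overall, hub between them 32 mm in diameter, a 16 mm bore right through; about 160 g. Same both ways up. Origin: its middle, 31 mm above its underside, z along its axis. Absent in some runs
- spool3: freshly turned aluminium spool standing on one flange: two round flanges 58 mm in diameter and 9 mm thick, 62 mm tall overall, hub between them 32 mm in diameter, a 16 mm bore right through; about 160 g. Same both ways up. Origin: its middle, 31 mm above its underside, z along its axis. Absent in some runs
- vise: black drill-press vise bolted down, foot 225 x 130 mm reaching from x = -60 to 165 mm, jaws 80 mm high from x = -56 mm, clamping an aluminium bar 236 x 30 mm that runs along the vise's y axis, its top 98 mm above the bench. On it three upright 11 mm steel pins, 76 mm apart, 74 mm tall, the top 10 mm tapering to 4 mm. Origin: on the bench below the middle pin
- pin1_seat (a point): foot of pin 1, on its axis, at the top face of the bar: a spool fully home has its middle 31 mm above this point (the bore has 2.5 mm of play all round) and the pin stands 12 mm out of its top
- pin2_seat (a point): foot of pin 2, on its axis, at the top face of the bar: a spool fully home has its middle 31 mm above this point (the bore has 2.5 mm of play all round) and the pin stands 12 mm out of its top
- pin3_seat (a point): foot of pin 3, on its axis, at the top face of the bar: a spool fully home has its middle 31 mm above this point (the bore has 2.5 mm of play all round) and the pin stands 12 mm out of its top
- gun: black air blow gun on its side in a clamp on a small stand, nozzle pointing along its -y axis at the pins. Origin: on the bench below the clamp (44 mm wide, to y = 13 mm, bolts 163 mm high). The round grip, 26 mm in diameter, lies level along y from 12 to 140 mm, centre line at x = 0, 131 mm above the bench; hose at its far end, from y = 168 mm. The lever is on the -x side
- lever (a joint): angle of the gun's sprung steel lever, rad: 0 released, 0.22 squeezed in to its stop. A strip 115 long, 18 high, 4 mm thick, on an upright hinge at x -17, y 22, z 131 mm of the gun's frame, running along the grip to +y and standing out 0.24 rad towards -x when released. Pinched with the grip from above, both measure 51 mm at lever_grip released, 34 mm squeezed
- lever_grip (a point): point on the lever's centre line 80 mm from its hinge, where a hand squeezes it; moves with the lever. The spring pushes back here with 3 N at rest, 10 N fully in
- tray: shallow open plywood tray, fixed to the bench, 140 mm (its x) by 290 mm (its y), walls 4 mm thick and 34 mm high. Origin: centre of its underside
- tray_in (a point): centre of the tray's inner floor, 4 mm above the bench
- multimeter: orange and black multimeter lying on the bench, 180 x 86 x 45 mm, bystander. Origin: centre of its underside
- bottle: white bottle, 54 mm in diameter and 90 mm tall, bystander. Origin: centre of its underside

How it is judged (in metres and radians):
On the way, in this order (a step that is already met when the one before it is completed fails the run):
1. every spool is fully home on a pin of its own and let go (((horizontal distance between spool1 and pin1_seat below 0.006 m and z of spool1 in the frame of pin1_seat between 0.025 and 0.037 m) or (horizontal distance between spool1 and pin2_seat below 0.006 m and z of spool1 in the frame of pin2_seat between 0.025 and 0.037 m) or (horizontal distance between spool1 and pin3_seat below 0.006 m and z of spool1 in the frame of pin3_seat between 0.025 and 0.037 m)) and ((horizontal distance between spool2 and pin1_seat below 0.006 m and z of spool2 in the frame of pin1_seat between 0.025 and 0.037 m) or (horizontal distance between spool2 and pin2_seat below 0.006 m and z of spool2 in the frame of pin2_seat between 0.025 and 0.037 m) or (horizontal distance between spool2 and pin3_seat below 0.006 m and z of spool2 in the frame of pin3_seat between 0.025 and 0.037 m)) and ((horizontal distance between spool3 and pin1_seat below 0.006 m and z of spool3 in the frame of pin1_seat between 0.025 and 0.037 m) or (horizontal distance between spool3 and pin2_seat below 0.006 m and z of spool3 in the frame of pin2_seat between 0.025 and 0.037 m) or (horizontal distance between spool3 and pin3_seat below 0.006 m and z of spool3 in the frame of pin3_seat between 0.025 and 0.037 m)) and contact force between each of spool1, spool2, spool3 and the fingers below 0.5 N), for 0.2 s.
2. with all spools on their pins, the lever is squeezed right in (past 0.16 rad) for a second (((horizontal distance between spool1 and pin1_seat below 0.006 m and z of spool1 in the frame of pin1_seat between 0.025 and 0.037 m) or (horizontal distance between spool1 and pin2_seat below 0.006 m and z of spool1 in the frame of pin2_seat between 0.025 and 0.037 m) or (horizontal distance between spool1 and pin3_seat below 0.006 m and z of spool1 in the frame of pin3_seat between 0.025 and 0.037 m)) and ((horizontal distance between spool2 and pin1_seat below 0.006 m and z of spool2 in the frame of pin1_seat between 0.025 and 0.037 m) or (horizontal distance between spool2 and pin2_seat below 0.006 m and z of spool2 in the frame of pin2_seat between 0.025 and 0.037 m) or (horizontal distance between spool2 and pin3_seat below 0.006 m and z of spool2 in the frame of pin3_seat between 0.025 and 0.037 m)) and ((horizontal distance between spool3 and pin1_seat below 0.006 m and z of spool3 in the frame of pin1_seat between 0.025 and 0.037 m) or (horizontal distance between spool3 and pin2_seat below 0.006 m and z of spool3 in the frame of pin2_seat between 0.025 and 0.037 m) or (horizontal distance between spool3 and pin3_seat below 0.006 m and z of spool3 in the frame of pin3_seat between 0.025 and 0.037 m)) and value of joint lever above 0.16 rad), for 1 s.
3. the lever is let go and springs back (below 0.03 rad) (value of joint lever below 0.03 rad), for 0.2 s.
At the end, for the whole second after the job is handed in: every spool stands upright (within 0.15 rad) on the tray's floor, inside its walls, and is let go; the lever is released (x of spool1 in the frame of tray_in between -0.05 and 0.05 m and y of spool1 in the frame of tray_in between -0.13 and 0.13 m and z of spool1 in the frame of tray_in between 0.023 and 0.039 m and (angle between spool1's own z axis and vertical below 0.15 rad or angle between spool1's own z axis and vertical above 2.99 rad) and x of spool2 in the frame of tray_in between -0.05 and 0.05 m and y of spool2 in the frame of tray_in between -0.13 and 0.13 m and z of spool2 in the frame of tray_in between 0.023 and 0.039 m and (angle between spool2's own z axis and vertical below 0.15 rad or angle between spool2's own z axis and vertical above 2.99 rad) and x of spool3 in the frame of tray_in between -0.05 and 0.05 m and y of spool3 in the frame of tray_in between -0.13 and 0.13 m and z of spool3 in the frame of tray_in between 0.023 and 0.039 m and (angle between spool3's own z axis and vertical below 0.15 rad or angle between spool3's own z axis and vertical above 2.99 rad) and contact force between each of spool1, spool2, spool3 and the fingers below 0.5 N and value of joint lever below 0.03 rad); the robot touches nothing.
It fails at once if the multimeter is shifted by more than 30 mm (distance of multimeter from where it was at the start of the episode above 0.03 m).
It fails at once if the bottle is shifted by more than 30 mm (distance of bottle from where it was at the start of the episode above 0.03 m).
Of spool1, spool2, spool3 only 2 to 3 are there at a start; the rules pass over those that are not, and their reading is None.
At some moment in a run one of spool1, spool2, spool3 may be knocked a few centimetres aside while the robot is not near it.
Once in a run the grip may slacken for a moment while it holds something.
It also fails if it takes over 210 s, if anything falls off the work surface, if the arm or the gripper's body presses on something with over 40 N, if the wrist force passes 120 N, or if a joint passes its speed limit or range.

## Working session

There is one attempt and no reset: what is moved stays moved. The work goes in short steps, Python scripts to look and compute and a shell command to move; the robot and the scene stay as the last step left them, time stands still between calls to the robot, and variables do not carry over. Pictures are saved under pics/ and viewed, and the job is handed in when it is done.

```bash
ls -la; mkdir -p pics; cat > h.py <<'E'
import numpy as np, cv2
from workcell import env, imaging, outline_of, spot_point
from scipy.spatial.transform import Rotation as R
def grab(n,save=None):
    cal=imaging.calibration(n); p,d=imaging.grab_frame(n)
    if save: cv2.imwrite('pics/'+save,p[:,:,::-1])
    return p,d,cal
def towld(pc,cal):
    T=np.linalg.inv(np.array(cal['extrinsics'])); pc=np.atleast_2d(pc)
    return pc@T[:3,:3].T+T[:3,3]
def deproj(u,v,z,cal):
    K=np.array([[cal['fx'],0,cal['cx']],[0,cal['fy'],cal['cy']],[0,0,1.]])
    pts=np.stack([np.ravel(u),np.ravel(v)],1).astype(np.float64)[:,None]
    n=cv2.undistortPoints(pts,K,np.array([cal['k1'],0,0,0.]))[:,0]
    z=np.ravel(z)
    return towld(np.c_[n*z[:,None],z],cal)
def cloud(d,cal,mask=None):
    m=d>0
    if mask is not None: m&=mask
    v,u=np.nonzero(m)
    return deproj(u,v,d[m],cal)
E
python3 - <<'E'
from h import *
s=env.state();print({k:np.round(v,3) for k,v in s.items()}, env.pinch_z)
for n in('side','top','wrist'):
    p,d,c=grab(n,n+'0.png'); print(n,{k:np.round(v,2).tolist() for k,v in c.items()})
    for q in ('spool1','vise','pin1_seat','gun','lever_grip','tray_in','tray','multimeter','bottle'):
        for r in spot_point(n,q)[:4]:
            print(q,round(r['conf'],2),towld(r['position'],c).round(0).tolist())
E
```

```text
total 12
drwxr-xr-x  3 agent agent 4096 Dec  7 02:47 .
drwxr-xr-x 23 root  root  4096 Dec  7 02:47 ..
drwxr-xr-x  2 agent agent 4096 Dec  7 02:47 pics
{'time': np.float64(0.0), 'q': array([ 0.949,  0.381,  1.298,  0.   ,  1.464, -0.215]), 'qvel': array([ 0.003,  0.001, -0.002, -0.001, -0.   ,  0.001]), 'tau': array([-0.0000e+00, -4.4846e+01, -2.3128e+01, -0.0000e+00,  5.0000e-03,
        0.0000e+00]), 'tool_pos': array([217.451, 504.87 , 230.708]), 'tool_rot': array([ 0.142,  0.693, -0.143,  0.692]), 'contact_force': array([ 0.017, -0.092, -0.188]), 'moment': array([ 0.021, -0.015,  0.025]), 'opening': np.float64(1.0)} 18.700000000000003
side {'fx': 385.77, 'fy': 385.77, 'cx': 279.28, 'cy': 209.34, 'k1': -0.01, 'extrinsics': [[-0.92, -0.4, 0.01, 514.2], [-0.28, 0.64, -0.72, 259.12], [0.28, -0.66, -0.7, 592.13], [0.0, 0.0, 0.0, 1.0]]}
spool1 0.8 [[440.0, -248.0, 29.0]]
spool1 0.61 [[583.0, -332.0, 33.0]]
vise 0.7 [[614.0, -4.0, -4.0]]
pin1_seat 0.91 [[621.0, -76.0, 95.0]]
gun 0.68 [[729.0, -255.0, -1.0]]
gun 0.59 [[607.0, 181.0, 0.0]]
lever_grip 0.66 [[577.0, 278.0, 126.0]]
tray_in 0.
[... 366 characters left out ...]
[[-0.03, -1.0, -0.04, 2.1], [-0.98, 0.03, -0.19, 614.72], [0.2, 0.03, -0.98, 815.17], [0.0, 0.0, 0.0, 1.0]]}
spool1 0.62 [[442.0, -250.0, 31.0]]
spool1 0.57 [[586.0, -328.0, 29.0]]
vise 0.67 [[613.0, -2.0, 1.0]]
pin1_seat 0.95 [[620.0, -77.0, 95.0]]
pin1_seat 0.7 [[723.0, 214.0, 1.0]]
gun 0.82 [[608.0, 181.0, -3.0]]
lever_grip 0.58 [[583.0, 284.0, 132.0]]
tray_in 0.91 [[439.0, 231.0, 7.0]]
tray 0.79 [[442.0, 229.0, -2.0]]
multimeter 0.79 [[725.0, -254.0, -1.0]]
bottle 0.82 [[724.0, 217.0, -3.0]]
wrist {'fx': 354.72, 'fy': 354.72, 'cx': 281.1, 'cy': 212.89, 'k1': -0.06, 'extrinsics': [[0.4, 0.92, -0.0, -550.07], [0.87, -0.38, 0.31, -40.69], [0.28, -0.12, -0.95, 380.04], [0.0, 0.0, 0.0, 1.0]]}
```

View pics/side0.png

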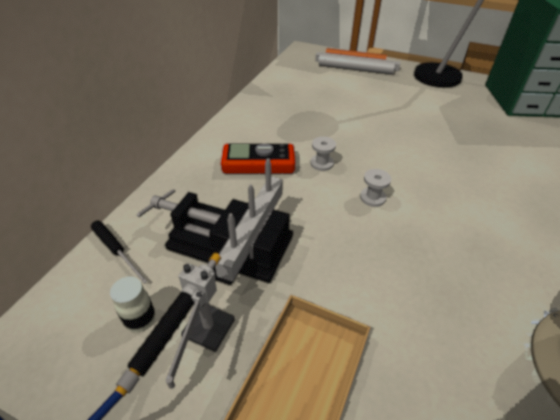

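View pics/top0.png

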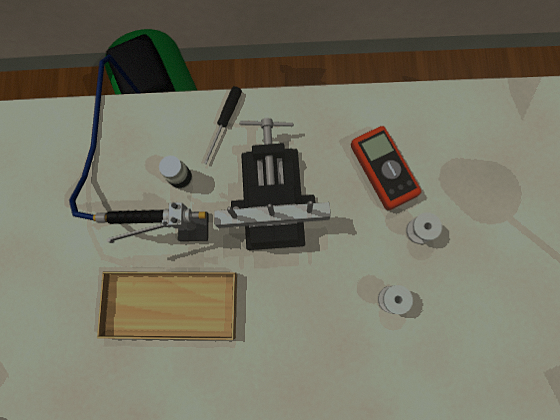

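Two spools show: top-view pixels (398,300) and (427,230). The vise bar is at about (272,212), the gun at left with its lever pointing down-left, and the tray at (168,306). Next I measure precisely.

```bash
cat > m.py <<'E'
from h import *
from scipy.optimize import least_squares
def circ(P,r=29):
    f=least_squares(lambda c:np.clip(np.hypot(P[:,0]-c[0],P[:,1]-c[1])-r,0,None)+0.0,P[:,:2].mean(0))
    return f.x
E
python3 - <<'E'
from h import *
s=env.state(); M=R.from_quat(s['tool_rot']).as_matrix();print('tool axes cols\n',M.round(3))
for n in('top','side'):
    p,d,c=grab(n)
    P=cloud(d,c)
    print(n,'table z',np.median(P[(abs(P[:,0]-450)<30)&(abs(P[:,1])<60)][:,2]))
    for cx,cy in((441,-249),(585,-330)):
        m=(np.hypot(P[:,0]-cx,P[:,1]-cy)<45)&(P[:,2]>56)&(P[:,2]<68); Q=P[m]
        (x,y),r=cv2.minEnclosingCircle(Q[:,:2].astype(np.float32)); print('spool',len(Q),Q.mean(0).round(1),(round(x,1),round(y,1)),round(r,1))
    m=(abs(P[:,0]-617)<50)&(abs(P[:,1])<140)&(P[:,2]>93)&(P[:,2]<102);Q=P[m]
    rr=cv2.minAreaRect(Q[:,:2].astype(np.float32));print('bar',rr,np.median(Q[:,2]))
    for y0 in(-76,0,76):
        for lo,hi in((115,145),(150,180)):
            Q=P[(abs(P[:,0]-617)<40)&(abs(P[:,1]-y0)<20)&(P[:,2]>lo)&(P[:,2]<hi)]
            if len(Q):print('pin',y0,lo,len(Q),Q.mean(0).round(1),Q[:,2].max().round(1))
    for nm in ('pin1_seat','pin2_seat','pin3_seat'):
        print(nm,[(round(r['conf'],2),towld(r['position'],c).round(0).tolist()) for r in spot_point(n,nm)])
    o=outline_of(n,'tray')[0]; Q=cloud(d,c,o['mask']); Q2=Q[(Q[:,2]>25)&(Q[:,2]<42)]
    print('tray',o['conf'],cv2.minAreaRect(Q2[:,:2].astype(np.float32)))
    o=outline_of(n,'gun')[0]; Q=cloud(d,c,o['mask']); Q2=Q[(Q[:,2]>110)&(Q[:,2]<170)]
    print('gun',o['conf'],cv2.minAreaRect(Q2[:,:2].astype(np.float32)))
    Q2=P[(P[:,2]>120)&(P[:,2]<170)&(P[:,1]>180)&(P[:,1]<330)&(abs(P[:,0]-600)<80)]
    for y in range(185,350,15):
        q=Q2[abs(Q2[:,1]-y)<4]
        if len(q):print(y,np.sort(q[:,0].round(0)).tolist(), q[:,2].max().round(0))
E
```

```text
tool axes cols
 [[ 0.     0.396  0.918]
 [ 0.     0.918 -0.396]
 [-1.     0.    -0.   ]]
top table z -0.45430296384802205
spool 636 [ 437.4 -250.9   61.5] (437.5, -251.2) 29.4
spool 574 [ 585.5 -323.3   61.5] (585.9, -323.8) 29.1
bar ((616.2630615234375, -1.9926910400390625), (30.82438850402832, 235.69232177734375), 2.276498317718506) 97.51869710263821
pin -76 115 18 [615.4 -76.7 130.3] 142.5
pin -76 150 30 [617.7 -77.4 164.9] 174.0
pin 0 115 17 [612.4  -2.8 130.2] 141.6
pin 0 150 33 [614.9  -2.2 164.4] 172.8
pin 76 115 22 [609.8  72.1 129.3] 143.3
pin 76 150 35 [611.6  72.7 163.7] 173.7
pin1_seat [(0.81, [[621.0, -76.0, 97.0]])]
pin2_seat [(0.87, [[615.0, 0.0, 99.0]])]
pin3_seat [(0.76, [[613.0, 71.0, 100.0]])]
tray 0.85 ((438.06103515625, 230.89271545410156), (292.0037536621094, 139.35169982910156), 88.39232635498047)
gun 0.62 ((598.8291625976562, 268.9996337890625), (282.8299560546875, 76.36392974853516), 87.13343811035156)
185 [589.0, 589.0, 589.0, 589.0, 589.0, 589.0, 590.0, 590.0, 590.0, 590.0, 590.0, 591.0, 591.0, 591.0, 592.0, 592.0, 593.0, 593.0, 593.0, 593.0, 595.0, 595.0, 
[... 16994 characters left out ...]
, 607.0, 607.0, 607.0, 607.0, 607.0, 607.0, 607.0, 607.0, 607.0, 607.0, 607.0, 608.0, 608.0, 608.0, 608.0, 608.0, 608.0, 608.0, 608.0, 608.0, 608.0, 608.0, 609.0, 609.0, 609.0, 609.0, 609.0, 609.0, 609.0, 609.0, 609.0, 609.0, 609.0, 610.0, 610.0, 610.0, 610.0, 610.0, 611.0, 611.0, 611.0, 611.0, 612.0, 612.0, 612.0, 612.0, 612.0, 612.0, 613.0, 613.0, 613.0, 613.0, 613.0, 613.0, 613.0, 613.0, 613.0, 614.0, 614.0, 614.0, 614.0, 614.0, 614.0, 615.0, 615.0, 615.0, 615.0, 616.0, 616.0, 616.0, 616.0, 616.0, 617.0, 617.0, 617.0, 617.0, 617.0, 617.0, 618.0, 618.0, 618.0, 618.0, 619.0, 619.0, 619.0, 619.0, 619.0, 620.0, 620.0, 620.0, 621.0, 621.0, 622.0, 622.0, 623.0, 623.0, 623.0, 624.0, 625.0] 144.0
```

```bash
cat >> h.py <<'E'
def plan(x,y,z,yaw=None):
    s=env.state(); M=R.from_quat(s['tool_rot']).as_matrix()
    d=np.array([x,y,z])-s['tool_pos']; sh=M.T@d
    cy=np.arctan2(M[1,1],M[0,1]); t=0 if yaw is None else cy-yaw
    print('t',round(s['time'],2),'from',s['tool_pos'].round(1),'shift',sh.round(1),'turn',round(t,3),'yaw',round(cy,3),'open',round(s['opening'],3),'F',s['contact_force'].round(1))
E
python3 - <<'E'
from h import *
p,d,c=grab('top'); 
m=outline_of('top','multimeter'); print(len(m))
Q=cloud(d,c,m[0]['mask']);Q=Q[(Q[:,2]>30)&(Q[:,2]<60)]; r=cv2.minAreaRect(Q[:,:2].astype(np.float32)); print(r,cv2.boxPoints(r).round(0).tolist())
print(outline_of('top','spool')[0]['conf'] if 0 else '')
plan(437.5,-251.5,180,0.041)
E
```

```text
1
((727.2010498046875, -253.95468139648438), (177.62930297851562, 85.29153442382812), 24.673946380615234) [[629.0, -252.0], [664.0, -330.0], [826.0, -256.0], [790.0, -178.0]]

t 2.2 from [217.6 505.1 231.3] shift [  51.3 -607.9  501.3] turn 1.123 yaw 1.164 open 0.995 F [ 0.6 -0.6  0.1]
```

```bash
python3 -m crank '[1,0,-304,250,0.56, 1,0,-304,250,0.56, 1,0,-304,250,0.56, 1,0,-608,501,1.123, 1,0,-608,501,1.123, 1,0,-608,501,1.123, 1,20,-608,501,1.123, 1,51,-608,501,1.123]'; python3 -c "
from h import *
plan(437.5,-251.5,180,0.041)"
```

```text
time: 3.2
tool_pos: [357.1, 23.4, 220.3]
tool_rot: [0.49, 0.509, -0.489, 0.511]
contact_force: [1.1, 0.6, 0.5]
opening: 0.996
t 3.2 from [357.1  23.4 220.3] shift [ 40.5  69.  277.9] turn -0.0 yaw 0.041 open 0.996 F [1.1 0.6 0.5]
```

```bash
python3 -m crank '[1,0,69,278,0, 1,0,69,278,0, 1,20,69,278,0, 1,40,69,278,0, 1,40,69,278,0, 1,40,69,278,0,1,40,69,278,0]'; python3 -c "
from h import *
for i in range(2):
    p,d,c=grab(('wrist','top')[i],'a1%d.png'%i); P=cloud(d,c)
    Q=P[(np.hypot(P[:,0]-437,P[:,1]+251)<60)&(P[:,2]>57)&(P[:,2]<66)]
    if len(Q): print(Q.mean(0),cv2.minEnclosingCircle(Q[:,:2].astype(np.float32)))
plan(437.5,-251.5,33,0.041)"
```

```text
time: 4.08
tool_pos: [436.8, -248.7, 180.0]
tool_rot: [0.49, 0.51, -0.49, 0.51]
contact_force: [0.6, 0.9, -1.4]
opening: 1.002
[ 437.14895703 -250.0034264    61.84358842] ((437.03411865234375, -251.34373474121094), 29.294872283935547)
[ 444.94658341 -241.13572424   61.46636885] ((438.066162109375, -249.7150421142578), 28.67637062072754)
t 4.17 from [ 437.  -248.4  180.5] shift [147.5   0.3   3.1] turn 0.001 yaw 0.042 open 1.004 F [-0.2  0.   0.2]
```

View pics/a10.png

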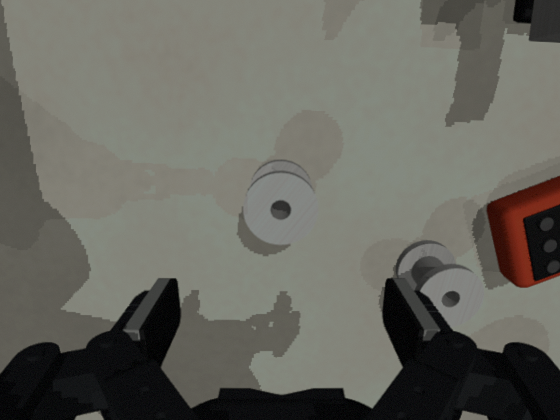

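The wrist view shows spool A at pixel (281,205) and agrees with the overhead estimate. Spool B is at (445,290). Now I descend and grip.

```bash
python3 -m crank '[1,60,0,2.7,0, 1,110,0,2.7,0, 1,147,0,2.7,0, 1,147,0,2.7,0, 0,147,0,2.7,0, 0,147,0,2.7,0, 0,147,0,2.7,0, 0,147,0,2.7,0]'; python3 -c "
from h import *
plan(437.5,-251.5,240,0.041)"
```

```text
time: 5.18
tool_pos: [437.9, -252.6, 35.2]
tool_rot: [0.49, 0.509, -0.49, 0.512]
contact_force: [-0.7, 3.9, 10.2]
opening: 0.666
t 5.17 from [ 437.9 -252.6   35.2] shift [-2.048e+02  2.000e-01 -5.000e-01] turn 0.0 yaw 0.041 open 0.666 F [-0.7  3.9 10.2]
```

```bash
python3 -m crank '[0,-20,0,0,0, 0,-60,0,0,0, 0,-120,0,0,0, 0,-180,0,0,0, 0,-207,0,0,0, 0,-207,0,0,0]'; python3 -c "
from h import *
grab('wrist','a2.png');p,d,c=grab('side','a2s.png')
s=env.state();x,y,z=s['tool_pos'];P=cloud(d,c);Q=P[(np.hypot(P[:,0]-x,P[:,1]-y)<45)&(P[:,2]>180)&(P[:,2]<300)];print(np.histogram(Q[:,2],12))
plan(619.4,-78.2,240,0.041)"
```

```text
time: 5.92
tool_pos: [437.5, -252.3, 242.4]
tool_rot: [0.49, 0.508, -0.49, 0.512]
contact_force: [-0.7, 0.7, -2.0]
opening: 0.662
(array([115, 272,  61,  75,  68,  84, 104, 535,  76,  68,  77, 132]), array([204.14080743, 212.12297262, 220.10513781, 228.08730301,
       236.0694682 , 244.05163339, 252.03379858, 260.01596377,
       267.99812896, 275.98029415, 283.96245934, 291.94462453,
       299.92678972]))
t 6.03 from [ 436.7 -251.6  239.1] shift [  -0.9  189.7 -165.8] turn 0.0 yaw 0.041 open 0.662 F [ 0.1 -0.1 -3.1]
```

View pics/a2.png

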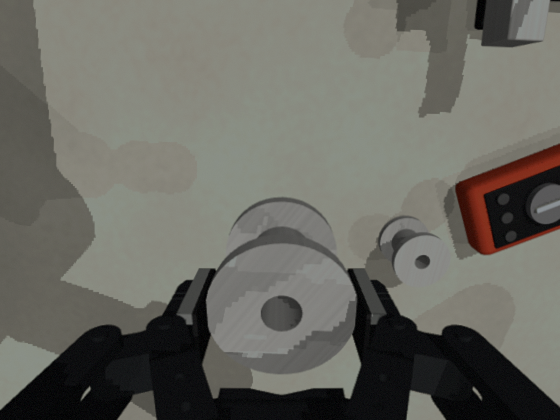

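View pics/a2s.png

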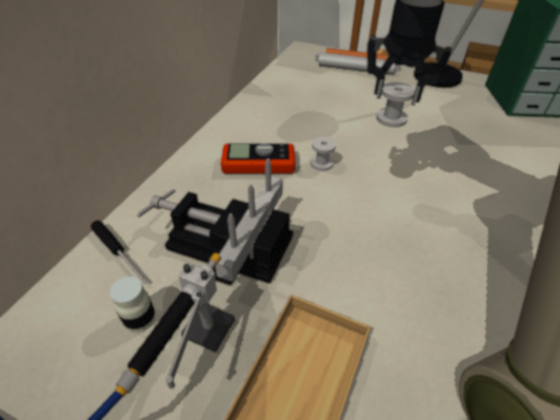

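Spool A is held upright, with its bore at (281,313) in the wrist view. Spool B is undisturbed at (420,255). I carry A to pin 1.

```bash
cat >> h.py <<'E'
def held(n='wrist',save=None,dz=27):
    "centre of held spool's top flange"
    s=env.state(); p,d,c=grab(n,save); P=cloud(d,c); x,y,z=s['tool_pos']
    Q=P[(np.hypot(P[:,0]-x,P[:,1]-y)<40)&(P[:,2]>z+dz-8)&(P[:,2]<z+dz+8)]
    zm=np.median(Q[:,2]); Q=Q[(abs(Q[:,2]-zm)<3)]
    M=R.from_quat(s['tool_rot']).as_matrix()
    Q2=(Q-[x,y,0])@M[:,1:]  # tool y,z
    Q2=Q2[abs(Q2[:,0])<28.5]
    cc,r=cv2.minEnclosingCircle(Q2.astype(np.float32))
    print(n,'ztop-tcp',round(zm-z,1),'centre off tool y,z',np.round(cc,1),'r',round(r,1),len(Q2),'zext',Q2[:,1].min().round(1),Q2[:,1].max().round(1))
    # plane tilt
    A=np.c_[Q[:,:2]-[x,y],np.ones(len(Q))];k=np.linalg.lstsq(A,Q[:,2],rcond=None)[0];print('slope',k[:2].round(3))
E
python3 -m crank '[0,0,95,-83,0, 0,0,95,-83,0, 0,0,190,-166,0, 0,0,190,-166,0, 0,0,190,-166,0,0,0,190,-166,0,0,0,190,-166,0]'; python3 -c "
from h import *
held(save='a3.png')
p,d,c=grab('top','a3t.png')
plan(619.4,-78.2,240,0.041)"
```

```text
time: 6.9
tool_pos: [619.4, -79.5, 239.3]
tool_rot: [0.49, 0.51, -0.49, 0.509]
contact_force: [0.0, 0.1, -1.7]
opening: 0.661
wrist ztop-tcp 26.7 centre off tool y,z [-0.1 -0.4] r 30.7 15159 zext -30.7 28.2
slope [-0.002 -0.002]
t 7.0 from [619.6 -79.5 239.9] shift [-0.1 -0.1 -1.3] turn -0.002 yaw 0.039 open 0.661 F [ 0.5  0.6 -2. ]
```

View pics/a3.png

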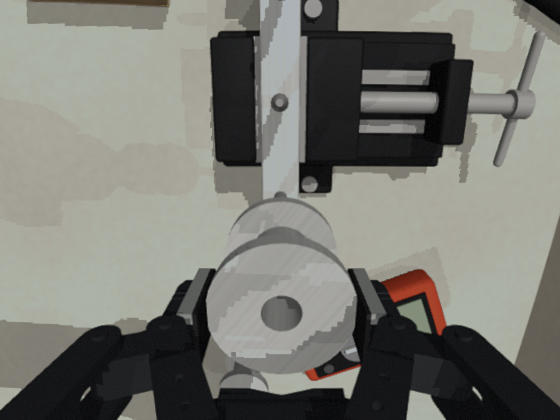

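View pics/a3t.png

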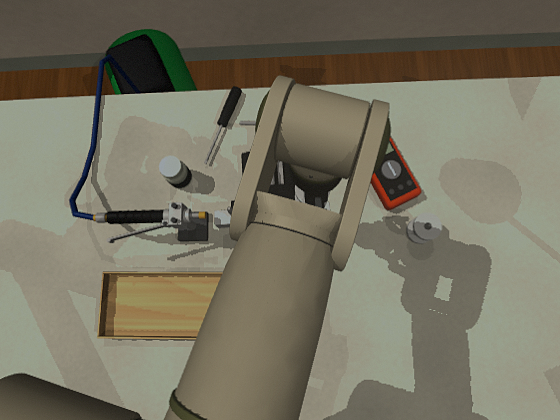

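```bash
python3 -c "
from h import *
p,d,c=grab('wrist');P=cloud(d,c)
Q=P[(np.hypot(P[:,0]-616,P[:,1]+2)<25)&(P[:,2]>164)&(P[:,2]<180)];print(len(Q),Q.mean(0),Q[:,:2].min(0),Q[:,:2].max(0))
Q=P[(abs(P[:,0]-616)<40)&(P[:,1]>-40)&(P[:,1]<40)&(abs(P[:,2]-98)<3)]
for y in (-35,-20,20,30):
  q=Q[abs(Q[:,1]-y)<3]; print(y,q[:,0].min(),q[:,0].max())
print('cam',towld([0,0,0],c))
"
```

```text
213 [616.05092717  -2.70343342 168.52549514] [611.10701477  -7.77798832] [620.5658858    1.99776194]
-35 602.2270482246942 631.9857253937106
-20 601.9529150409929 631.1964730141389
20 600.2577383018324 629.1029269593115
30 599.9856199568309 628.6319952787143
cam [[616.91240617  -0.83723678 382.41713928]]
```

```bash
python3 -m crank '[0,0,-0.5,-0.8,0, 0,20,-0.5,-0.8,0, 0,40,-0.5,-0.8,0, 0,55,-0.5,-0.8,0, 0,70,-0.5,-0.8,0, 0,85,-0.5,-0.8,0, 0,103,-0.5,-0.8,0, 0,103,-0.5,-0.8,0]'; python3 -c "
from h import *
held()
plan(619.1,-78.7,134.5,0.041)"
```

```text
time: 8.05
tool_pos: [619.1, -77.5, 135.4]
tool_rot: [0.489, 0.511, -0.49, 0.509]
contact_force: [-0.2, 0.7, -2.1]
opening: 0.661
wrist ztop-tcp 26.7 centre off tool y,z [-0.  -0.2] r 30.6 15305 zext -30.8 28.2
slope [-0.004 -0.001]
t 8.1 from [619.6 -77.7 136.6] shift [ 2.1 -0.5  1. ] turn -0.0 yaw 0.041 open 0.663 F [ 0.1 -0.6 -2.3]
```

Down with no contact force, so the bore is over the pin. I lower the last bit, open, and rise.

```bash
python3 -m crank '[0,2,-0.5,1,0, 0,2,-0.5,1,0, 1,2,-0.5,1,0, 1,2,-0.5,1,0, 1,2,-0.5,1,0, 1,-20,-0.5,1,0, 1,-60,-0.5,1,0, 1,-100,-0.5,1,0]'; python3 -c "
from h import *
p,d,c=grab('wrist','a4.png');P=cloud(d,c)
Q=P[(np.hypot(P[:,0]-619,P[:,1]+78)<40)&(abs(P[:,2]-160)<5)&(P[:,2]<164)];print(Q.mean(0),cv2.minEnclosingCircle(Q[:,:2].astype(np.float32)))
Q=P[(np.hypot(P[:,0]-586,P[:,1]+324)<60)&(abs(P[:,2]-62)<4)]; print(len(Q))
p,d,c=grab('side','a4s.png');P=cloud(d,c)
Q=P[(np.hypot(P[:,0]-586,P[:,1]+324)<60)&(abs(P[:,2]-61)<4)]; print(Q.mean(0),cv2.minEnclosingCircle(Q[:,:2].astype(np.float32)))
plan(585.7,-324,240,0.041)"
```

```text
time: 9.1
tool_pos: [619.1, -78.7, 238.0]
tool_rot: [0.49, 0.51, -0.49, 0.51]
contact_force: [0.1, -0.7, 0.0]
opening: 0.998
[619.76271608 -75.76912599 159.88351528] ((619.9288330078125, -77.25005340576172), 29.345014572143555)
602
[ 585.27289303 -323.2193883    61.01540747] ((585.4710083007812, -325.22930908203125), 30.581520080566406)
t 9.2 from [620.5 -79.1 241.7] shift [  2.1 -44.9 243.3] turn 0.0 yaw 0.041 open 1.0 F [-0.2  0.6  0.8]
```

View pics/a4.png

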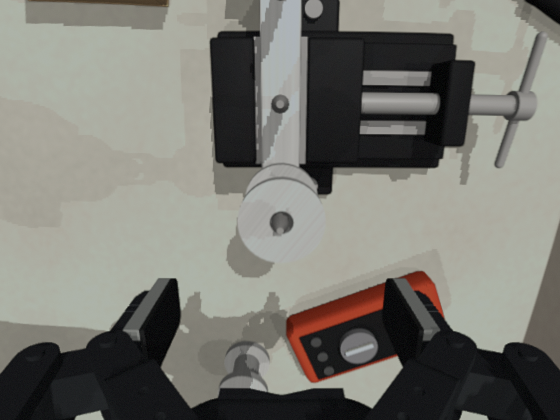

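View pics/a4s.png

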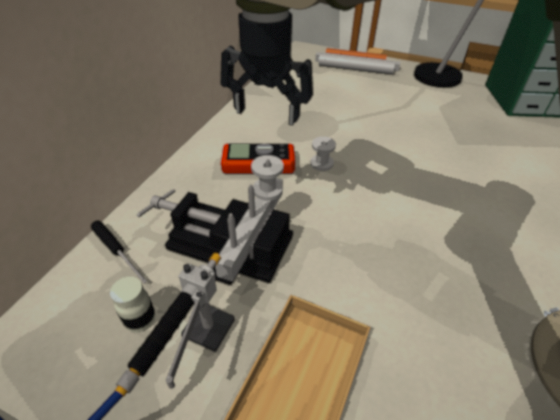

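Spool A is home on pin 1: top at 159.9 mm, pin tip showing in the bore at (281,225). Now spool B.

```bash
python3 -m crank '[1,0,-22,122,0, 1,0,-22,122,0, 0.88,0,-45,243,0, 0.88,20,-45,243,0, 0.88,50,-45,243,0, 0.88,80,-45,243,0, 0.88,80,-45,243,0]'; python3 -c "
from h import *
p,d,c=grab('wrist','b1.png');P=cloud(d,c)
Q=P[(np.hypot(P[:,0]-586,P[:,1]+324)<60)&(abs(P[:,2]-62)<4)&(P[:,0]<625)]; print(len(Q),Q.mean(0),cv2.minEnclosingCircle(Q[:,:2].astype(np.float32)))
plan(585.7,-324,33,0.041)"
```

```text
time: 10.07
tool_pos: [583.2, -322.8, 154.2]
tool_rot: [0.49, 0.512, -0.49, 0.508]
contact_force: [0.4, 0.1, 0.4]
opening: 0.882
4816 [ 585.21411631 -323.47728252   61.89332027] ((585.3063354492188, -324.67816162109375), 29.32415008544922)
t 10.12 from [ 584.  -323.2  156.3] shift [123.3   1.8   1. ] turn 0.0 yaw 0.041 open 0.875 F [-0.2 -0.4  0.7]
```

View pics/b1.png

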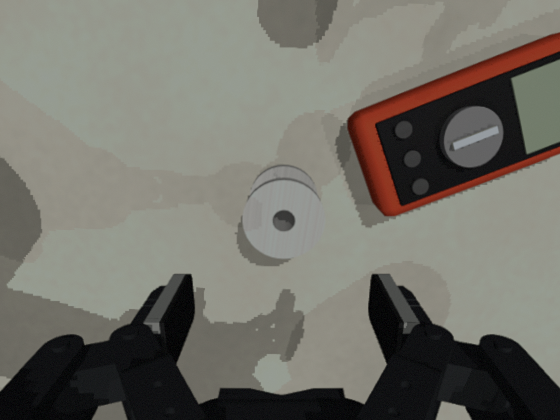

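Spool B at pixel (283,215), under the open jaws, clear of the multimeter corner (365,130). I grip it.

```bash
python3 -m crank '[0.88,60,1.4,1,0, 0.88,100,1.4,1,0, 0.88,122,1.4,1,0, 0.88,122,1.4,1,0, 0,122,1.4,1,0, 0,122,1.4,1,0, 0,122,1.4,1,0, 0,122,1.4,1,0]'; python3 -m crank '[0,-20,0,0,0, 0,-60,0,0,0, 0,-120,0,0,0, 0,-180,0,0,0, 0,-207,0,0,0, 0,-207,0,0,0]';python3 -c "
from h import *
held(save='b2.png')
plan(616,-2.8,240,0.041)"
```

```text
time: 11.12
tool_pos: [586.8, -325.1, 37.6]
tool_rot: [0.49, 0.508, -0.489, 0.512]
contact_force: [-0.1, 0.1, 6.9]
opening: 0.662
time: 11.88
tool_pos: [586.0, -324.5, 244.7]
tool_rot: [0.49, 0.508, -0.489, 0.512]
contact_force: [-0.7, -0.8, -2.6]
opening: 0.663
wrist ztop-tcp 24.4 centre off tool y,z [0.  0.9] r 30.4 14469 zext -28.7 30.9
slope [ 0.002 -0.006]
t 11.93 from [ 585.5 -324.1  242.1] shift [   1.9   43.6 -319.8] turn 0.0 yaw 0.041 open 0.656 F [-0.6 -0.2 -2.6]
```

View pics/b2.png

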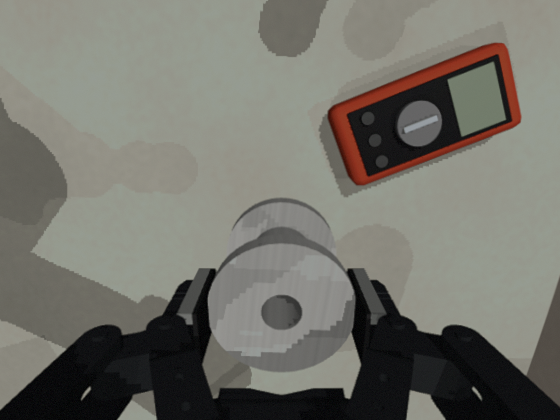

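```bash
python3 -m crank '[0,0,22,-160,0, 0,0,22,-160,0,  0,0,22,-160,0, 0,2,43.6,-320.4,0, 0,2,43.6,-320.4,0, 0,2,43.6,-320.4,0, 0,2,43.6,-320.4,0, 0,2,43.6,-320.4,0]';python3 -c "
from h import *
held(save='b3.png')
plan(616,-2.4,138,0.041)"
```

```text
time: 12.92
tool_pos: [615.7, -2.9, 238.4]
tool_rot: [0.489, 0.511, -0.49, 0.509]
contact_force: [0.1, 1.0, -1.2]
opening: 0.663
wrist ztop-tcp 24.4 centre off tool y,z [ 0.1 -0.4] r 30.5 14683 zext -29.8 30.1
slope [-0.003 -0.002]
t 12.97 from [615.8  -3.3 238.7] shift [100.7   0.5  -0.9] turn -0.001 yaw 0.04 open 0.659 F [ 0.1 -0.1 -1. ]
```

View pics/b3.png

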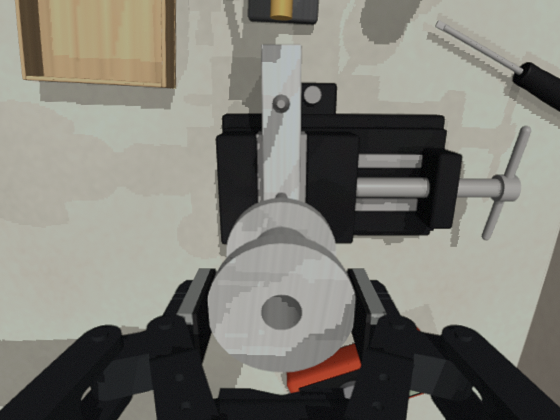

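Spool B is over pin 2, with the next pin lined up at (280,103). I lower it.

```bash
python3 -m crank '[0,0,0.4,-0.6,0, 0,20,0.4,-0.6,0, 0,40,0.4,-0.6,0, 0,55,0.4,-0.6,0, 0,70,0.4,-0.6,0, 0,85,0.4,-0.6,0, 0,101,0.4,-0.6,0, 0,101,0.4,-0.6,0]'; python3 -c "
from h import *
held()
plan(616,-2.6,137,0.041)"
```

```text
time: 13.98
tool_pos: [616.0, -1.7, 137.5]
tool_rot: [0.489, 0.511, -0.49, 0.509]
contact_force: [0.1, 0.9, -2.0]
opening: 0.663
wrist ztop-tcp 24.4 centre off tool y,z [-0.  -0.4] r 30.6 14841 zext -30.0 29.5
slope [-0.003 -0.002]
t 14.03 from [616.4  -1.8 138.5] shift [ 1.5 -0.4  0.8] turn 0.0 yaw 0.041 open 0.658 F [ 0.1  0.3 -0.5]
```

```bash
python3 -m crank '[0,1.5,-0.4,0.8,0, 0,1.5,-0.4,0.8,0, 1,1.5,-0.4,0.8,0, 1,1.5,-0.4,0.8,0, 1,1.5,-0.4,0.8,0, 1,-20,-0.4,0.8,0, 1,-60,-0.4,0.8,0, 1,-100,-0.4,0.8,0]'; python3 -c "
from h import *
p,d,c=grab('wrist','b4.png');P=cloud(d,c)
for a,b in((619.1,-78.7),(616,-2.8)):
  Q=P[(np.hypot(P[:,0]-a,P[:,1]-b)<36)&(abs(P[:,2]-160)<3)]
  if len(Q): print(len(Q),Q.mean(0),cv2.minEnclosingCircle(Q[:,:2].astype(np.float32)))
p,d,c=grab('side','b4s.png');P=cloud(d,c)
for a,b in((619.1,-78.7),(616,-2.8)):
  Q=P[(np.hypot(P[:,0]-a,P[:,1]-b)<36)&(abs(P[:,2]-160)<3)]
  if len(Q): print(len(Q),Q.mean(0),cv2.minEnclosingCircle(Q[:,:2].astype(np.float32)))
plan(606.5,281,240,0.0)"
```

```text
time: 15.02
tool_pos: [615.9, -2.5, 240.0]
tool_rot: [0.49, 0.51, -0.49, 0.51]
contact_force: [0.8, 0.3, 0.9]
opening: 1.0
4000 [619.46770814 -75.32529336 160.0013521 ] ((619.9215087890625, -77.04251098632812), 29.608797073364258)
5354 [616.65297429  -0.83286762 159.91602337] ((616.879638671875, -2.2326624393463135), 29.47806167602539)
471 [619.63312191 -76.45954274 159.07202254] ((619.6029052734375, -77.9616470336914), 29.904254913330078)
593 [616.46364948  -1.25680797 159.01689305] ((616.90234375, -2.685007333755493), 29.846067428588867)
t 15.12 from [617.4  -2.8 243.7] shift [   3.1    0.7 -284. ] turn 0.041 yaw 0.041 open 1.002 F [ 0.2 -0.3  0.4]
```

View pics/b4s.png

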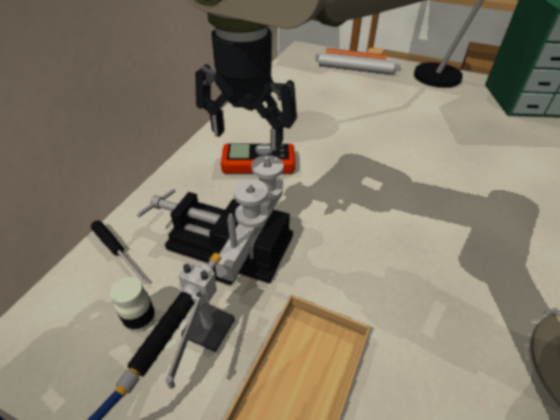

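Both spools are home on pins 1 and 2, tops at 160 mm. No third spool shows anywhere. Next is the gun.

```bash
python3 -m crank '[1,0,0.7,-142,0, 1,0,0.7,-142,0, 1,0,0.7,-142,0, 1,0,0.7,-284,0.041, 1,0,0.7,-284,0.041, 1,40,0.7,-284,0.041, 1,40,0.7,-284,0.041, 1,40,0.7,-284,0.041]';python3 -c "
from h import *
p,d,c=grab('wrist','g1.png');P=cloud(d,c)
P=P[(P[:,2]>120)&(P[:,2]<150)&(abs(P[:,0]-600)<45)]
for y in range(240,325,10):
  q=P[abs(P[:,1]-y)<2]; 
  if len(q)>5:
    x=np.sort(q[:,0]);g=np.argmax(np.diff(x));print(y,x[[0,g,g+1,-1]].round(1))
grab('side','g1s.png')
plan(606.5,281,108,0.0)"
```

```text
time: 16.12
tool_pos: [605.9, 279.9, 200.0]
tool_rot: [0.501, 0.499, -0.5, 0.5]
contact_force: [0.2, -0.4, 0.8]
opening: 0.998
240 [583.6 588.  599.1 624.7]
250 [581.  585.8 598.4 625. ]
260 [578.7 583.3 599.4 624.8]
270 [576.  580.9 599.5 624.4]
280 [573.9 578.7 598.9 624.6]
290 [571.3 576.3 599.7 624.6]
300 [569.  573.7 599.  625.2]
310 [562.6 571.3 599.9 624.7]
320 [600.  623.9 624.5 624.6]
t 16.23 from [606.1 279.8 200.6] shift [92.6  0.2 -1.1] turn -0.002 yaw -0.002 open 1.002 F [ 0.5  0.1 -0.3]
```

View pics/g1.png

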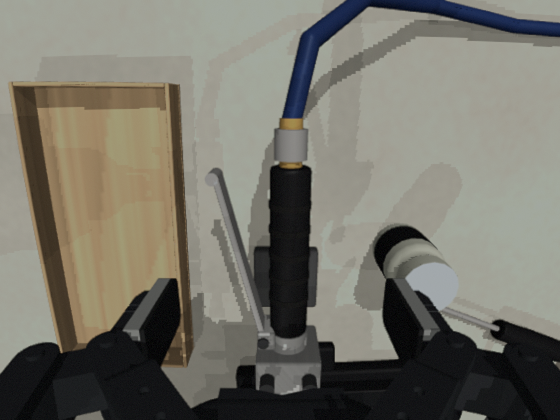

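View pics/g1s.png

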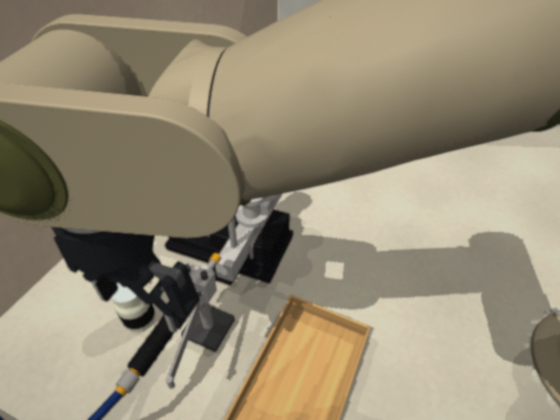

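Grip centre line at x≈612, and the lever's outer edge at x≈571–577 around y=280, so both fit between the open fingers (inner faces ~565/650). I descend.

```bash
python3 -m crank '[1,40,1,-1,0, 1,70,1,-1,0, 1,92,1,-1,0, 1,92,1,-1,0]';python3 -c "
from h import *
plan(607.5,281,108,0.0);grab('wrist','g2.png')"; python3 -m crank '[0.6,0,0,0,0, 0.6,0,0,0,0, 0.5,0,0,0,0, 0.5,0,0,0,0]'; python3 -c "
from h import *
plan(607.5,281,108,0.0);grab('wrist','g3.png')"
```

```text
time: 16.73
tool_pos: [606.2, 281.1, 106.5]
tool_rot: [-0.5, -0.5, 0.501, -0.499]
contact_force: [-0.2, -0.3, 0.4]
opening: 1.001
t 16.73 from [606.2 281.1 106.5] shift [-1.5  1.3  0.1] turn -0.001 yaw -0.001 open 1.001 F [-0.2 -0.3  0.4]
time: 17.27
tool_pos: [605.3, 282.4, 107.8]
tool_rot: [0.5, 0.5, -0.5, 0.5]
contact_force: [-6.4, -0.8, 5.2]
opening: 0.5
t 17.27 from [605.3 282.4 107.8] shift [-0.2  2.2  1.4] turn 0.001 yaw 0.001 open 0.5 F [-6.4 -0.8  5.2]
```

View pics/g3.png

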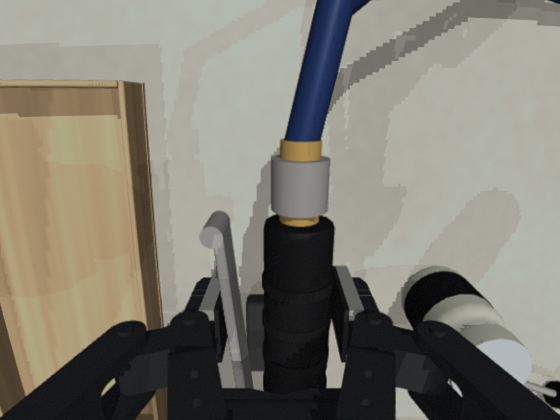

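Both fingers straddle the lever and grip, and the lever at (225,300) is being pushed. I squeeze right in and hold.

```bash
python3 -m crank '[0.4,0,2,0,0, 0.3,0,2,0,0, 0.3,0,2,0,0, 0.3,0,2,0,0, 0.3,0,2,0,0, 0.3,0,2,0,0]';  python3 -c "
from h import *
plan(607.5,281,108,0.0)
p,d,c=grab('wrist','g4.png');P=cloud(d,c)
P=P[(P[:,2]>120)&(P[:,2]<150)&(abs(P[:,0]-605)<40)]
for y in range(290,325,5):
  q=P[abs(P[:,1]-y)<2]; 
  if len(q)>5:
    x=np.sort(q[:,0]);g=np.argmax(np.diff(x));print(y,x[[0,g,g+1,-1]].round(1))
"
```

```text
time: 18.08
tool_pos: [608.0, 282.7, 108.4]
tool_rot: [0.501, 0.5, -0.499, 0.5]
contact_force: [-4.4, 1.0, 6.2]
opening: 0.362
t 18.07 from [608.  282.7 108.4] shift [ 0.4 -0.5  1.7] turn 0.0 yaw 0.0 open 0.362 F [-4.4  1.   6.2]
290 [575.4 627.5 631.6 641.5]
295 [580.5 596.7 598.7 636.8]
300 [592.6 596.7 598.6 624.9]
305 [592.6 596.7 599.4 624.8]
310 [592.7 596.7 599.4 625.1]
315 [588.8 596.8 599.5 625.2]
320 [588.9 596.7 599.9 624.5]
```

View pics/g4.png

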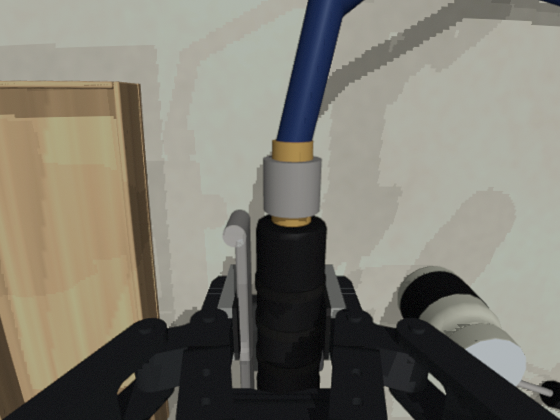

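The lever at (243,300) lies parallel against the grip, so it is fully in. I hold, then release.

```bash
python3 -m crank '[0.3,0,0,0,0,0.3,0,0,0,0,0.3,0,0,0,0,0.3,0,0,0,0,0.3,0,0,0,0,0.3,0,0,0,0,0.3,0,0,0,0,0.3,0,0,0,0]'; python3 -m crank '[0.3,0,0,0,0,0.3,0,0,0,0,0.3,0,0,0,0,0.3,0,0,0,0,0.3,0,0,0,0,0.3,0,0,0,0,0.3,0,0,0,0,0.3,0,0,0,0]'; python3 -c "
from h import *
plan(607,281,108,0.0);grab('wrist','g5.png')"; python3 -m crank '[0.3,0,0,0,0,1,0,-1.5,0,0,1,0,-1.5,0,0,1,0,-1.5,0,0,1,0,-1.5,0,0,1,0,-1.5,0,0]';  python3 -c "
from h import *
plan(607,281,240,0.0)
grab('wrist','g6.png')
"
```

```text
time: 19.12
tool_pos: [608.0, 282.7, 108.3]
tool_rot: [0.501, 0.5, -0.499, 0.5]
contact_force: [-4.4, 1.3, 5.8]
opening: 0.362
time: 20.12
tool_pos: [608.0, 282.7, 108.4]
tool_rot: [0.501, 0.5, -0.499, 0.5]
contact_force: [-4.5, 1.1, 5.7]
opening: 0.359
t 20.12 from [608.  282.7 108.4] shift [ 0.4 -1.   1.7] turn 0.0 yaw 0.0 open 0.359 F [-4.5  1.1  5.7]
time: 20.92
tool_pos: [607.0, 282.2, 107.2]
tool_rot: [0.5, 0.5, -0.5, 0.5]
contact_force: [0.0, 0.4, -0.0]
opening: 1.002
t 20.93 from [607.  282.2 107.2] shift [-1.328e+02  1.000e-01  1.200e+00] turn -0.0 yaw -0.0 open 1.002 F [ 0.   0.4 -0. ]
```

View pics/g6.png

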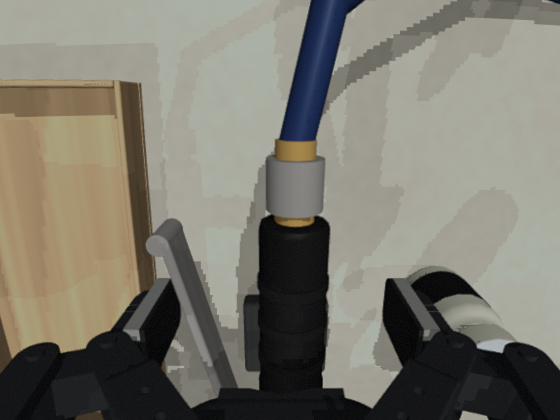

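View pics/g5.png

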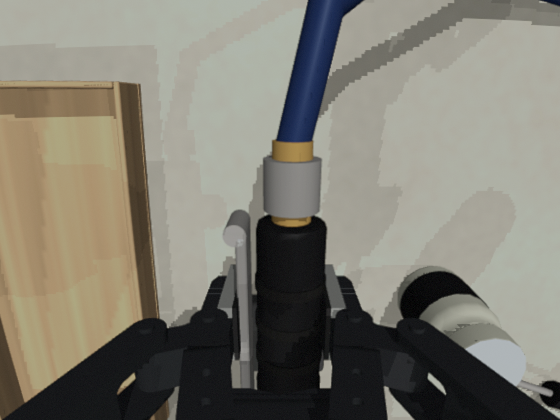

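The lever was in through the hold (g5) and has sprung back out to (200,290) in g6. I rise and return for the spools.

```bash
python3 -m crank '[1,-40,0,0,0, 1,-90,0,0,0, 1,-133,0,0,0, 1,-133,0,142,-0.02, 1,-133,0,142,-0.02, 1,-133,-1,220,-0.041, 1,-133,-1,220,-0.041, 1,-133,-1,220,-0.041]'; python3 -c "
from h import *
p,d,c=grab('wrist','c1.png');P=cloud(d,c)
for a,b in((619.1,-78.7),(616,-2.8)):
  Q=P[(np.hypot(P[:,0]-a,P[:,1]-b)<36)&(abs(P[:,2]-160)<3)]
  if len(Q): print(len(Q),Q.mean(0),cv2.minEnclosingCircle(Q[:,:2].astype(np.float32)))
p,d,c=grab('side','c1s.png')
plan(616.4,-2.6,240,0.041)
"
```

```text
time: 21.98
tool_pos: [605.8, 60.1, 240.0]
tool_rot: [0.491, 0.509, -0.49, 0.509]
contact_force: [0.4, -0.5, 0.1]
opening: 1.001
2072 [618.29800428 -65.7083     159.95173316] ((619.4947509765625, -76.23828887939453), 28.83272933959961)
4232 [ 6.16360448e+02 -5.22521814e-01  1.60012892e+02] ((616.2266845703125, -2.128087043762207), 29.777767181396484)
t 22.07 from [605.7  62.6 240. ] shift [-0.1  8.  65.6] turn -0.0 yaw 0.041 open 0.999 F [0.4 0.6 0.1]
```

View pics/c1s.png

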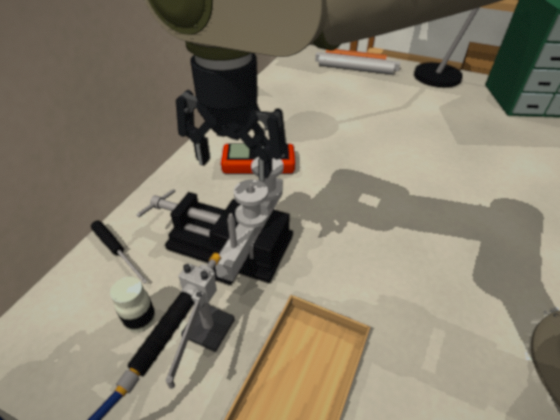

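Both spools still home; lever out. I pick the one on pin 2.

```bash
python3 -m crank '[1,0,8,65.6,0, 1,0,8,65.6,0, 1,50,8,65.6,0, 1,90,8,65.6,0, 1,107,8,65.6,0, 1,107,8,65.6,0]'; python3 -c "
from h import *
plan(616.4,-2.6,133,0.041)"; python3 -m crank '[0,0,0,0,0,0,0,0,0,0,0,0,0,0,0,0,0,0,0,0]';python3 -m crank '[0,-20,0,0,0, 0,-50,0,0,0, 0,-80,0,0,0, 0,-107,0,0,0, 0,-107,0,0,0, 0,-107,0,0,0]';python3 -c "
from h import *
held(save='c2.png');grab('side','c2s.png')
plan(438.4,170.9,240,0.041)
"
```

```text
time: 22.82
tool_pos: [615.8, -1.3, 131.7]
tool_rot: [0.489, 0.511, -0.49, 0.51]
contact_force: [0.1, 1.0, 1.0]
opening: 1.0
t 22.82 from [615.8  -1.3 131.7] shift [-1.3  0.5  1.4] turn 0.002 yaw 0.043 open 1.0 F [0.1 1.  1. ]
time: 23.32
tool_pos: [616.9, -2.7, 134.6]
tool_rot: [0.49, 0.509, -0.489, 0.511]
contact_force: [-1.0, 2.3, 5.8]
opening: 0.66
time: 24.08
tool_pos: [615.8, -2.9, 238.5]
tool_rot: [0.489, 0.511, -0.49, 0.51]
contact_force: [-0.1, 0.2, -2.2]
opening: 0.664
wrist ztop-tcp 25.5 centre off tool y,z [-0.  -0.2] r 30.6 14902 zext -30.1 29.1
slope [-0.015 -0.004]
t 24.18 from [615.8  -2.9 238.3] shift [  -1.1 -170.2 -180.9] turn -0.0 yaw 0.041 open 0.667 F [-0.1 -0.7 -2.2]
```

View pics/c2.png

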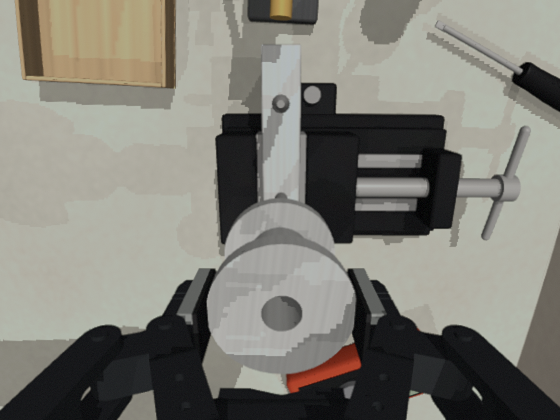

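```bash
python3 -m crank '[0,0,-90,-145,0, 0,0,-90,-145,0, 0,0,-90,-145,0, 0,0,-165,-300,0, 0,0,-165,-300,0, 0,0,-165,-300,0, 0,0,-165,-300,0, 0,0,-165,-300,0]';python3 -c "
from h import *
held(save='c3.png');grab('side','c3s.png')
plan(438.4,290,42.5,0.041)
"
```

```text
time: 25.18
tool_pos: [439.1, 289.7, 239.2]
tool_rot: [0.489, 0.51, -0.49, 0.51]
contact_force: [-0.4, 1.1, -2.3]
opening: 0.66
wrist ztop-tcp 25.5 centre off tool y,z [ 0.  -0.3] r 30.5 14854 zext -29.9 30.0
slope [-0.015 -0.005]
t 25.27 from [439.6 289.2 239.4] shift [196.9  -1.1  -1. ] turn -0.001 yaw 0.04 open 0.66 F [ 0.9  0.  -1.1]
```

View pics/c3s.png

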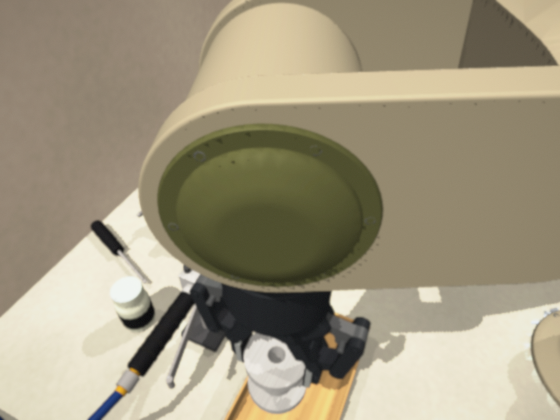

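The spool hangs over the tray at (275,370) in the side view. I lower it to the floor, then let go.

```bash
python3 -m crank '[0,50,-1,-1,0, 0,100,-1,-1,0, 0,150,-1,-1,0, 0,180,-1,-1,0, 0,193,-1,-1,0, 0,197,-1,-1,0, 0,197,-1,-1,0]';python3 -c "
from h import *
held()
plan(438.4,290,41,0.041)
"
```

```text
time: 26.15
tool_pos: [438.7, 291.0, 43.7]
tool_rot: [0.49, 0.51, -0.489, 0.51]
contact_force: [-0.0, -0.3, -1.1]
opening: 0.663
wrist ztop-tcp 25.5 centre off tool y,z [-0.2 -0.3] r 30.3 14812 zext -30.2 29.3
slope [-0.013 -0.004]
t 26.2 from [438.7 291.   43.8] shift [ 2.8 -0.4  1. ] turn -0.0 yaw 0.041 open 0.662 F [-0.  -0.  -2.1]
```

```bash
python3 -m crank '[0,3,0,0,0, 0,3,0,0,0, 1,3,0,0,0, 1,3,0,0,0, 1,3,0,0,0, 1,-30,0,0,0, 1,-80,0,0,0, 1,-140,0,0,0]';  python3 -c "
from h import *
p,d,c=grab('wrist','c4.png');P=cloud(d,c)
Q=P[(np.hypot(P[:,0]-438,P[:,1]-290)<36)&(abs(P[:,2]-66)<6)];print(len(Q),Q.mean(0),cv2.minEnclosingCircle(Q[:,:2].astype(np.float32)))
plan(619.4,-78,240,0.041)
"
```

```text
time: 27.2
tool_pos: [437.6, 290.7, 183.8]
tool_rot: [0.489, 0.51, -0.49, 0.51]
contact_force: [1.4, 0.7, -0.3]
opening: 1.001
4081 [438.48109336 293.0251898   65.81748187] ((438.44769287109375, 291.7360534667969), 29.264699935913086)
t 27.25 from [440.3 291.9 192.1] shift [-47.4 164.2 376.8] turn 0.0 yaw 0.041 open 0.997 F [1.6 0.8 8.4]
```

View pics/c4.png

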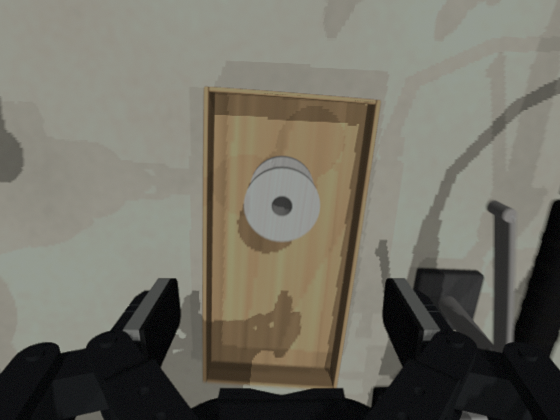

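The first spool stands in the tray at (282,205), top at 66 mm. Now the second.

```bash
python3 -m crank '[1,-47,0,0,0, 1,-47,80,188,0, 1,-47,80,188,0, 1,-47,80,188,0, 1,-47,80,188,0, 1,-47,164,377,0, 1,-47,164,377,0, 1,-47,164,377,0]'; python3 -m crank '[1,0,0,0,0]'; python3 -c "
from h import *
plan(619.4,-78,240,0.041)
p,d,c=grab('wrist','d1.png');P=cloud(d,c)
Q=P[(np.hypot(P[:,0]-619,P[:,1]+78)<36)&(abs(P[:,2]-160)<3)]
if len(Q): print(len(Q),Q.mean(0),cv2.minEnclosingCircle(Q[:,:2].astype(np.float32)))
"
```

```text
time: 28.25
tool_pos: [609.4, -62.5, 229.7]
tool_rot: [0.49, 0.51, -0.489, 0.51]
contact_force: [0.9, 0.5, -0.6]
opening: 0.998
time: 28.38
tool_pos: [609.8, -64.6, 228.5]
tool_rot: [0.49, 0.509, -0.491, 0.509]
contact_force: [0.1, 1.4, -0.3]
opening: 1.0
t 28.38 from [609.8 -64.6 228.5] shift [-11.5   9.1  13.8] turn -0.004 yaw 0.037 open 1.0 F [ 0.1  1.4 -0.3]
5508 [619.5221865  -75.74991033 159.9229564 ] ((619.9517822265625, -77.20549011230469), 29.319211959838867)
```

View pics/d1.png

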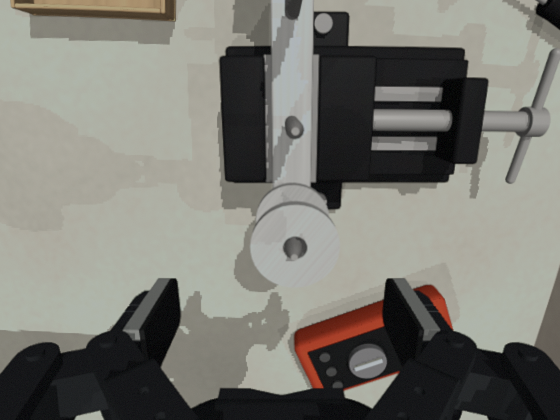

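```bash
python3 -m crank '[1,0,9,13.6,-0.004, 1,0,9,13.6,-0.004, 1,45,9,13.6,-0.004, 1,80,9,13.6,-0.004, 1,95.5,9,13.6,-0.004, 1,95.5,9,13.6,-0.004]'; python3 -c "
from h import *
plan(619.4,-78,133,0.041)"; python3 -m crank '[0,0,0,0,0,0,0,0,0,0,0,0,0,0,0,0,0,0,0,0]';python3 -m crank '[0,-20,0,0,0, 0,-50,0,0,0, 0,-80,0,0,0, 0,-107,0,0,0, 0,-107,0,0,0, 0,-107,0,0,0]';python3 -c "
from h import *
held(save='d2.png')
plan(438.4,172,240,0.041)
"
```

```text
time: 29.18
tool_pos: [618.3, -74.5, 134.2]
tool_rot: [0.488, 0.512, -0.489, 0.511]
contact_force: [0.2, 0.1, 0.2]
opening: 0.997
t 29.18 from [618.3 -74.5 134.2] shift [1.2 0.9 3.6] turn 0.005 yaw 0.046 open 0.997 F [0.2 0.1 0.2]
time: 29.68
tool_pos: [619.1, -75.1, 136.4]
tool_rot: [0.489, 0.51, -0.488, 0.512]
contact_force: [0.2, 0.7, 6.5]
opening: 0.661
time: 30.42
tool_pos: [618.0, -74.8, 240.2]
tool_rot: [0.488, 0.512, -0.489, 0.511]
contact_force: [-1.0, 1.3, -1.8]
opening: 0.66
wrist ztop-tcp 23.6 centre off tool y,z [0.1 0.9] r 31.0 14283 zext -27.5 31.4
slope [-0.004 -0.002]
t 30.48 from [617.9 -74.8 239.9] shift [   0.5 -168.2 -254.6] turn 0.004 yaw 0.045 open 0.663 F [-0.4 -0.5 -1.8]
```

View pics/d2.png

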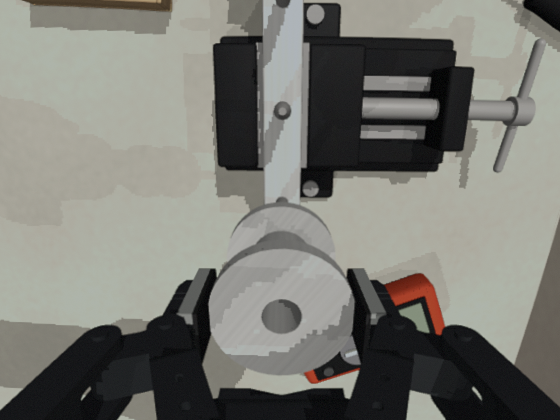

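```bash
python3 -m crank '[0,0,-84,-127,0, 0,0,-84,-127,0, 0,0,-84,-127,0, 0,0,-168,-255,0, 0,0,-168,-255,0, 0,0,-168,-255,0, 0,0,-168,-255,0, 0,0,-168,-255,0]';python3 -c "
from h import *
held(save='d3.png');grab('side','d3s.png')
plan(438.4,172,44,0.041)
"
```

```text
time: 31.48
tool_pos: [439.4, 171.8, 240.8]
tool_rot: [0.488, 0.511, -0.489, 0.511]
contact_force: [-0.1, 0.1, -1.4]
opening: 0.662
wrist ztop-tcp 23.6 centre off tool y,z [-0.   1.4] r 31.1 14229 zext -27.1 31.8
slope [-0.003 -0.004]
t 31.57 from [439.6 171.5 240.9] shift [196.9  -1.1  -0.6] turn 0.003 yaw 0.044 open 0.662 F [-0.5 -0.5 -1.7]
```

View pics/d3.png

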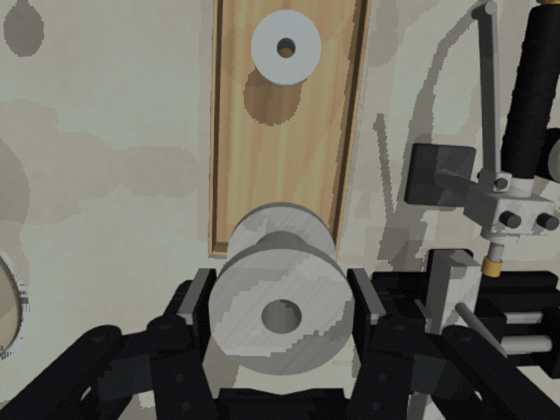

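The second spool is held over the tray, and the first stands at (286,47). I lower.

```bash
python3 -m crank '[0,50,-1,-1,0, 0,100,-1,-1,0, 0,150,-1,-1,0, 0,180,-1,-1,0, 0,193,-1,-1,0, 0,197,-1,-1,0, 0,197,-1,-1,0]';python3 -c "
from h import *
held()
plan(438.4,172,42.5,0.041)
"
```

```text
time: 32.45
tool_pos: [438.7, 173.1, 45.0]
tool_rot: [0.489, 0.511, -0.488, 0.511]
contact_force: [-0.1, -0.2, -1.4]
opening: 0.66
wrist ztop-tcp 23.6 centre off tool y,z [-0.3  1.3] r 31.0 14169 zext -27.3 31.6
slope [-0.001 -0.002]
t 32.5 from [438.7 173.2  45.2] shift [ 2.7 -0.4  1.2] turn 0.004 yaw 0.045 open 0.662 F [ 0.  -0.4 -1.5]
```

```bash
python3 -m crank '[0,2.7,0,0,0, 0,2.7,0,0,0, 1,2.7,0,0,0, 1,2.7,0,0,0, 1,2.7,0,0,0, 1,-30,0,0,0, 1,-80,0,0,0, 1,-140,0,0,0]'; python3 -m crank '[1,-60,0,100,0, 1,-60,0,100,0, 1,-60,0,100,0,1,-60,0,100,0]'; python3 -c "
from h import *
plan(438,0,200)
for n in('wrist','top','side'):
  p,d,c=grab(n,'e_%s.png'%n);P=cloud(d,c)
  for b in (291,173):
    Q=P[(np.hypot(P[:,0]-438,P[:,1]-b)<36)&(abs(P[:,2]-66)<6)]
    if len(Q)>20:
      k=np.linalg.lstsq(np.c_[Q[:,:2]-Q[:,:2].mean(0),np.ones(len(Q))],Q[:,2],rcond=None)[0][:2]
      print(n,len(Q),Q.mean(0).round(1),cv2.minEnclosingCircle(Q[:,:2].astype(np.float32)),'slope',k.round(3))
"
```

```text
time: 33.5
tool_pos: [437.5, 173.1, 185.4]
tool_rot: [0.488, 0.512, -0.489, 0.511]
contact_force: [1.2, 0.9, -0.4]
opening: 0.999
time: 34.0
tool_pos: [442.2, 73.6, 243.8]
tool_rot: [0.489, 0.511, -0.489, 0.511]
contact_force: [0.3, 0.0, -0.7]
opening: 1.004
t 34.0 from [442.2  73.6 243.8] shift [43.8 -7.4 73.3] turn 0 yaw 0.045 open 1.004 F [ 0.3  0.  -0.7]
wrist 3510 [439.  171.4  65.9] ((439.2157287597656, 170.95578002929688), 29.11964225769043) slope [0.    0.002]
side 496 [446.5 273.5  65.1] ((444.15032958984375, 278.74786376953125), 26.031497955322266) slope [ 0.002 -0.005]
side 1174 [439.4 171.4  64.6] ((439.93487548828125, 169.54470825195312), 29.802492141723633) slope [-0.    -0.009]
```

View pics/e_side.png

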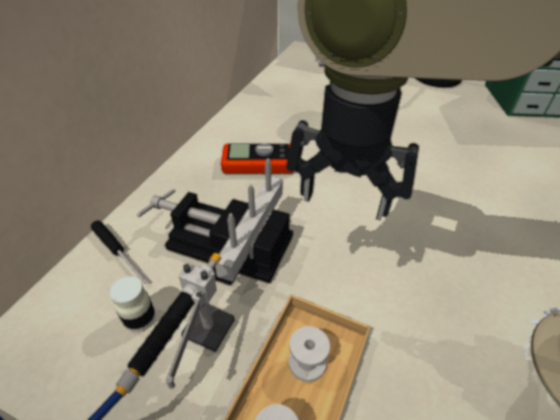

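View pics/e_wrist.png

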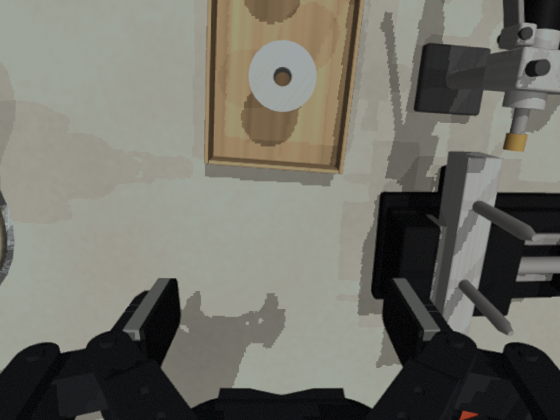

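View pics/e_top.png

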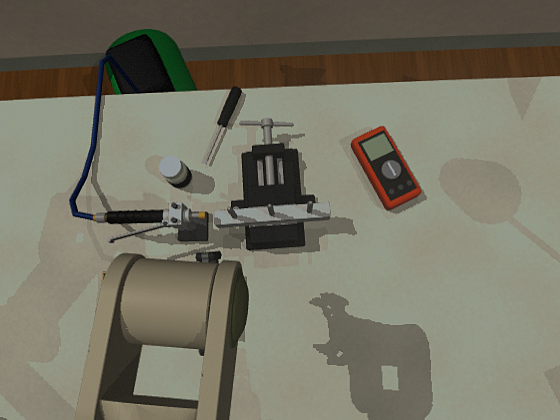

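Both spools look upright in the tray; the lever is out, with the bottle and meter in place. I move the arm clear and take one last overhead look.

```bash
python3 -m crank '[1,0,0,240,0,1,0,0,240,0,1,0,0,240,0,1,0,0,240,0,1,0,0,240,0,1,0,0,240,0,1,0,0,240,0]'; python3 -c "
from h import *
p,d,c=grab('top','f_top.png');P=cloud(d,c)
for b in (291,172):
    Q=P[(np.hypot(P[:,0]-438,P[:,1]-b)<36)&(abs(P[:,2]-66)<6)]; print(len(Q))
    if len(Q)>20:print(Q.mean(0).round(1),cv2.minEnclosingCircle(Q[:,:2].astype(np.float32)))
Q=P[(P[:,2]>120)&(P[:,2]<150)&(P[:,0]<595)&(P[:,0]>550)&(abs(P[:,1]-280)<4)];print('lever x',Q[:,0].mean())
print(env.state()['contact_force'],env.state()['time'])
"
```

```text
time: 35.02
tool_pos: [453.4, -165.0, 244.3]
tool_rot: [0.488, 0.512, -0.488, 0.511]
contact_force: [0.4, 0.7, -0.1]
opening: 1.0
593
[437.6 291.5  65.3] ((437.5688781738281, 291.7975769042969), 29.432842254638672)
610
[439.2 171.4  65.4] ((439.288818359375, 171.56092834472656), 29.384796142578125)
lever x 575.1400941542349
[-0.3104629   0.46991622 -0.13424621] 35.075
```

View pics/f_top.png

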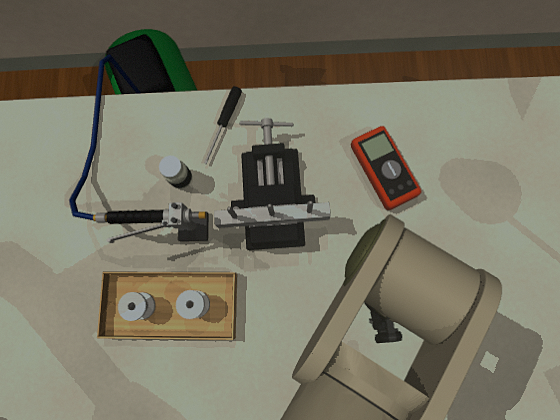

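Both spools stand in the tray at (136,306) and (192,304), the lever is out, and nothing touches the arm. I hand the job in.

```bash
python3 -c "
from h import *
print(env.close_job())"
```

```text
the job is handed in; nothing more can be done
None
```

The job is done and handed in after about 35 s of the 210 s allowed. No verdict was reported.

- **Spools on pins:** Only two spools were there. I put them on pins 1 and 2; both tops measured 160 mm, fully home, before and after the squeeze.
- **Air gun:** I squeezed the lever right in and held it for over 2 s. The pictures show it lying against the grip during the hold and sprung back afterwards.
- **Tray:** The last overhead picture has both spools upright in the tray, tops at about 65 mm (66 expected). Both are centred across its width and about 60 mm either side of the middle along it.
- **Everything else:** The lever is released, and the multimeter and bottle look unmoved. The gripper is clear of everything, with about 0.6 N on the force sensor, which is noise level.

I saw no knock to a spool and no grip slip, and no check failed or disagreed.

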